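# Fetch the vial at the back of the storage rail for weighing

### The job

The red-capped sample at the closed end of the storage rail is due on the balance: slide out the two carriers in front of it through the open end and park both standing in the steel tray, then slide out the red one and set it gently on the middle of the balance pan. Put the blue- and the black-capped carriers back into the rail, each at the very bay where it stood, and leave the red one's bay empty. Never force a carrier against the rail's lips, keep the vials upright and set them down without a drop, and leave the bottle, the dish and the loupe alone.

Things in the scene. Friction and masses are not known exactly. Their poses are not given: they have to be found in the camera images.
- carrier_red: Red-capped vial fixed upright in a round white carrier: one rigid piece, 85 g, 62 mm tall, origin at the centre of its underside, z up. Upwards: base disc 42 mm wide to z 7 mm, groove 20 mm wide to 18, collar 34 mm wide to 28, bare vial 18 mm wide to 62 mm: grip it there. Starts in the rearmost rail bay.
- carrier_blue: Blue-capped vial fixed upright in a round white carrier: one rigid piece, 85 g, 62 mm tall, origin at the centre of its underside, z up. Upwards: base disc 42 mm wide to z 7 mm, groove 20 mm wide to 18, collar 34 mm wide to 28, bare vial 18 mm wide to 62 mm: grip it there. Starts in the front or middle rail bay.
- carrier_black: Black-capped vial fixed upright in a round white carrier: one rigid piece, 85 g, 62 mm tall, origin at the centre of its underside, z up. Upwards: base disc 42 mm wide to z 7 mm, groove 20 mm wide to 18, collar 34 mm wide to 28, bare vial 18 mm wide to 62 mm: grip it there. Starts in the middle or front rail bay, beside the blue one.
- rail: Fixed dark rail with grey lips, 216x88x20 mm; origin at bench level on its centre line, +x to the closed end. Floor z 4 mm. Lips (z 15 to 20) leave a 27 mm slot for the groove: 3.5 mm play each side, 4 mm up; stop at x +90. Bays (white marks): x -34, +16, +66 mm, y 0. V mouth x -66 to -36. Open apron x -112 to -66: a carrier at x -90 or less is free of lips, to lift or set down.
- tray: Fixed shallow steel tray, 156 mm along its x, 110 mm along its y, rim 19 mm high, inside 150 x 104 mm; origin at bench level under its middle, z up. Its inner floor is 3 mm above the bench. Both carriers fit side by side along its x.
- balance: Fixed white and grey bench balance, 180 x 128 mm, with a green display at its front (-x). Origin at bench level under the middle of the round steel pan, z up; the pan is 90 mm wide and its top lies 46 mm above the bench.
- dropper: Amber dropper bottle with black bulb, 31 mm wide, 100 mm tall, origin at the centre of its underside. Bystander.
- petri: Clear lidded petri dish, 60 mm wide, 15 mm high, origin at the centre of its underside. Bystander.
- loupe: Black bench loupe, 37 mm wide, 33 mm high, origin at the centre of its underside. Bystander.

How it is judged:
By the outcome, as a careful person would: the job done as asked, in the order asked, and still so for the second after the job is handed in, with the robot touching nothing.
It also fails if it takes over 147 s, if anything falls off the work surface, if the arm or the gripper's body presses on something with over 40 N, if the wrist force passes 120 N, or if a joint passes its speed limit or range.

### The arm

A 6-joint arm with a two-finger parallel gripper is mounted at the origin on a cart in front of the work surface, level with it; the furniture and walls round the work are solid. World frame = base frame: x ahead of the robot, y to its left, z up, the work surface at z = 0. Lengths are in mm, angles in rad, forces in N, time in s.
With the tool pointing down it reaches from about 300 to 775 mm from the base axis. Payload 14.6 kg.
Tool frame: the origin (TCP) lies between the finger pads; the fingertips stand manip.tip_reach ahead of it and the grasp point (between the pads) lies 5 mm behind it (manip.tip_reach is the distance from the TCP to the fingertips, in mm); z points along the fingers, y is the line along which they close (so a half turn about z gives the same grasp; the last joint's range is limited). The gripper opens to 94 mm and grips with 3 to 60 N. Pads are 16 mm wide; open, the fingers measure 119 mm over their backs; the gripper's body (75 mm by 177 mm) begins 78 mm behind the grasp point.
Start: joints at [-1.246, 0.3, 1.521, -0, 1.321, -0.067], TCP at [210.011, -508.315, 219.446] pointing down, gripper open.
Joint ranges: [-3.03, 3.03], [-0.79, 2.21], [0.23, 2.52], [-1.04, 4.18], [0, 3.07], [-2.55, 2.55]. Speed limits (rad/s): [2.22, 2.22, 2.57, 3.14, 3.14, 3.14].

### API

Orientations are given as [roll, pitch, yaw] about the fixed x, y, z axes, in that order (R = Rz(yaw) Ry(pitch) Rx(roll)).
In Python, from cell import manip gives the robot as it stands. The module is installed in compiled form; this text tells all that it offers.
- The arm moves only by the shell command python3 -m creep 'ROWS' [FORCE]. ROWS is JSON, a list of rows, each a list of 3 entries, a list of its own where there are three numbers: the opening, from -1 (shut) to 1 (fully open), then the shift along the tool's x, y, z in cm, then the turn about the tool's z in units of 5 degrees (1.0 is 5 degrees). In form: [[grip, [tx, ty, tz], roll], ...]. A call has 1 to 12 rows; each row is the pose to reach, as a shift and turn from the pose commanded when the call began, along the tool's axes at that moment; what a row does not reach only later rows make up. A row lasts 1/10 s, in which the tool goes at most 50 mm and 8.59 degrees, less where a joint would pass 70% of its speed; a pose out of reach is approached as far as the arm can. A call with a gripper value outside its range is refused whole. The fingers move at their own pace and stop on an object; FORCE is the grip in N (left out, the last holds). Time passes only in rows, so rows that repeat a pose let the fingers close. It gives the time, the measured TCP pose, the force, the opening and the grip force at its end, in the units of the state.
- manip.read_state(): the state, without advancing time (a new reading comes with each control period).
- manip.camera(name): name is "scene" or "top" or "wrist"; returns the picture (384x512x3 uint8, red, green, blue); there is no depth.
- manip.camera_params(name): a dict with "fovy" (degrees; the focal length in pixels is half the picture's height over the tangent of half this angle, whatever the lens; pixels are square), "cx", "cy" (the principal point, pixels), "origin" and "attitude" of the camera in the world. Camera axes: x right, y down, z forward; pixel columns grow to the right and rows downward; lengths in mm; the calibration is good to about 2 mm. The wrist camera is an equidistant fisheye: a pixel r from the principal point sees the ray r / f radians off the axis. A picture is of the moment at which its call begins: read the wrist's pose just before it. camera_params takes no time and is no camera call; for the wrist camera it gives the pose at the moment of the call.
- manip.sign_off(): hands the job in; it is judged then, once.
The state is a dict: "clock": time; "joints": joint angles; "qd": joint speeds; "effort": joint torques, N m; "eef_pos": TCP position; "eef_rot": TCP orientation; "wrist_force": force on the tool from outside, world axes, zero at the start; "moment": the same for the moment, N m; "finger_gap": finger opening in mm; "finger_force": force on a finger pad.
Only numpy, scipy, OpenCV 4.12 (cv2) and the standard library are available. Lean on these libraries where they do the work, as an engineer would, in place of code of your own. Each camera call takes 0.05 s, during which the arm holds its last target. There are 200 camera calls.

## Working session

There is one attempt and no reset: what is moved stays moved. The work goes in short steps, Python scripts to look and compute and a shell command to move; the robot and the scene stay as the last step left them, time stands still between calls to the robot, and variables do not carry over. Pictures are saved under pics/ and viewed, at most 14 in all, crops included, and the job is handed in when it is done.

```bash
mkdir -p pics; python3 - <<'E'
from cell import manip
import cv2
for n in("scene","top"):
    cv2.imwrite(f"pics/{n}.png",cv2.cvtColor(manip.camera(n),cv2.COLOR_RGB2BGR))
    print(n,manip.camera_params(n))
print(manip.tip_reach,manip.read_state())
E
```

```text
scene {'fovy': 57.71715332360027, 'cx': 259.5556119991131, 'cy': 198.0513795921348, 'origin': array([ 331.3643695 , -525.45061194,  630.21797747]), 'attitude': array([-2.34887021, -0.0024785 , -0.48359266])}
top {'fovy': 51.072526751951706, 'cx': 256.8059211527203, 'cy': 189.21507930847753, 'origin': array([468.57952105,  22.06064498, 942.39336765]), 'attitude': array([-2.96444456,  0.00529692, -1.54323287])}
14.0 {'clock': 0.1, 'joints': array([-1.24559778e+00,  3.00389297e-01,  1.52148083e+00,  1.78072609e-05,
        1.32067070e+00, -6.65965224e-02]), 'qd': array([ 1.49408517e-03, -2.47890316e-03, -2.12149885e-03, -3.52208766e-04,
       -3.83130715e-04,  5.94048883e-05]), 'effort': array([ 1.82773609e-03, -5.32642651e+01, -3.53283727e+01,  7.09915627e-02,
        2.34476512e-02, -4.50756488e-05]), 'eef_pos': array([ 209.95612268, -508.13424304,  218.97359745]), 'eef_rot': array([-3.14064773e+00, -8.03091161e-05,  3.91790611e-01]), 'wrist_force': array([ 0.04981874, -0.36361016,  0.51455818]), 'moment': array([-0.02759387,  0.05321549, -0.00600735]), 'finger_force': 0.0, 'finger_gap': 93.77934256232332}
```

View pics/top.png

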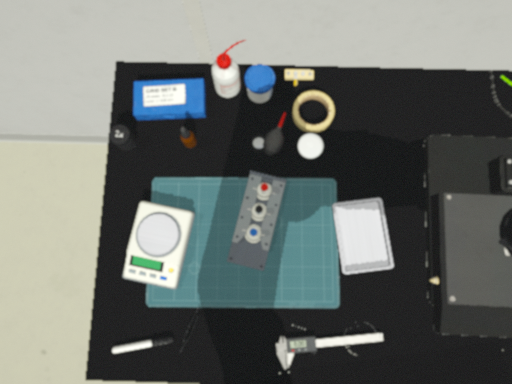

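View pics/scene.png

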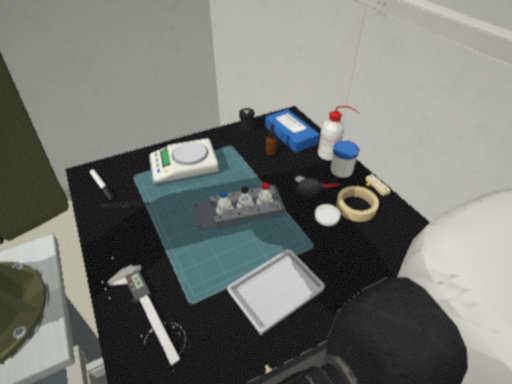

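The top view has the blue carrier in front, black in the middle and red at the rear. The rail's closed end is near (268,175), the tray near (363,236) and the balance pan near (158,234). I'll enlarge the picture to read exact points.

```bash
python3 - <<'E'
import cv2
a=cv2.imread("pics/top.png")
cv2.imwrite("pics/c1.png",cv2.resize(a[165:275,215:300],None,fx=5.4,fy=5.4,interpolation=cv2.INTER_CUBIC))
b=cv2.resize(a[190:290,110:400],None,fx=2.7,fy=2.7,interpolation=cv2.INTER_CUBIC)
cv2.imwrite("pics/c2.png",b)
E
```

```text
(no output)
```

View pics/c1.png

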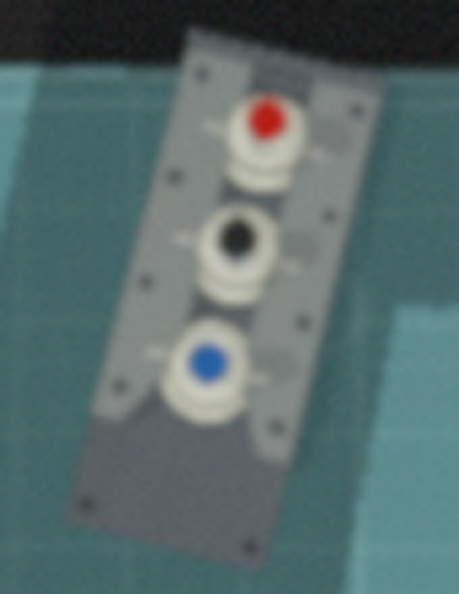

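View pics/c2.png

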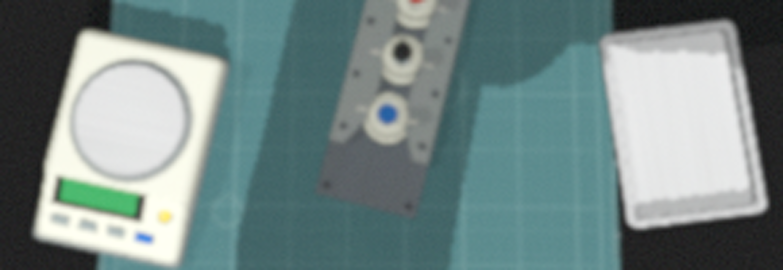

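```bash
cat > h.py <<'E'
from cell import manip
import numpy as np
from scipy.spatial.transform import Rotation as R
def unproj(n,u,v,z,P=None):
    p=P or manip.camera_params(n); f=192/np.tan(np.radians(p['fovy']/2))
    d=np.array([(u-p['cx'])/f,(v-p['cy'])/f,1.])
    if n=='wrist':
        a=np.hypot(d[0],d[1]); d=np.r_[d[:2]/max(a,1e-9)*np.sin(a),np.cos(a)]
    d=R.from_euler('xyz',p['attitude']).apply(d); o=p['origin']
    return o+d*(z-o[2])/d[2]
def plan(x,y,z,yaw):   # print rows' units from commanded/measured pose
    s=manip.read_state(); r=R.from_euler('xyz',s['eef_rot'])
    d=r.inv().apply(np.array([x,y,z])-s['eef_pos'])/10
    dy=(s['eef_rot'][2]-yaw); dy=(dy+np.pi/2)%np.pi-np.pi/2
    print('t',round(s['clock'],2),'pos',s['eef_pos'].round(1),'shift cm',d.round(2),'roll',round(np.degrees(dy)/5,2))
E
python3 - <<'E'
from h import *
c1=lambda u,v,z:unproj('top',215-.41+u/5.4,165-.41+v/5.4,z)[:2].round(1)
c2=lambda u,v,z:unproj('top',110-.3+u/2.7,190-.3+v/2.7,z)[:2].round(1)
for n,p in dict(red=(267,118,66),black=(237,238,66),blue=(208,363,66),mr=(265,141,20),mb=(236,252,20),mbl=(208,365,20),fl=(68,520,4),fr=(262,570,4),bl=(190,30,20),br=(384,75,20)).items(): print(n,c1(*p))
for p in [(600,38,19),(735,20,19),(768,208,19),(630,228,19),(130,120,46),(80,30,40),(228,63,40),(35,237,40),(180,266,40)]: print(c2(*p))
E
```

```text
red [632.   15.2]
black [582.   26.2]
blue [531.   36.5]
mr [630.4  15.4]
mb [581.9  26.6]
mbl [533.5  37.2]
fl [467.2  95.1]
fr [448.6  12. ]
bl [678.6  49.3]
br [660.9 -35.4]
[ 604.1 -143.4]
[ 622.8 -259.5]
[ 464.6 -282.6]
[ 445.1 -167.5]
[521.5 248.5]
[596.1 297.5]
[571.5 171.3]
[425.  320.7]
[405.4 201.1]
```

```bash
python3 - <<'E'
from h import *
plan(500,44,200,-0.21); p=manip.camera_params('wrist'); print(p, R.from_euler('xyz',p['attitude']).as_matrix().round(2))
E
```

```text
t 0.1 pos [ 210.  -508.1  219. ] shift cm [ 47.89 -39.95   1.94] roll 6.9
{'fovy': 65.70646984690485, 'cx': 256.33495004486156, 'cy': 193.53845785823003, 'origin': array([ 283.75307397, -477.79664096,  384.09406432]), 'attitude': array([ 2.86160179e+00,  1.51320621e-03, -1.17892642e+00])} [[ 0.38 -0.89 -0.26]
 [-0.92 -0.37 -0.1 ]
 [-0.    0.28 -0.96]]
```

```bash
python3 -m creep '[[1,[4,-3.3,0],0.6],[1,[8,-6.7,0],1.2],[1,[12,-10,0.5],1.8],[1,[16,-13.3,0.5],2.4],[1,[20,-16.6,1],3],[1,[24,-20,1],3.6],[1,[28,-23.3,1],4.2],[1,[32,-26.6,1.5],4.8],[1,[36,-30,1.5],5.4],[1,[40,-33.4,2],6],[1,[44,-36.7,2],6.5],[1,[47.9,-39.95,2],6.9]]'; python3 -c "
from h import *
plan(500,44,200,-0.21)"
```

```text
clock: 1.3
eef_pos: [489.2, 24.3, 199.4]
eef_rot: [3.141, 0.0, -0.212]
wrist_force: [1.1, -1.2, 0.5]
finger_gap: 94.1
finger_force: 0.0
t 1.3 pos [489.2  24.3 199.4] shift cm [ 0.64 -2.15 -0.06] roll -0.02
```

```bash
python3 -m creep '[[0.2,[0,0,0],0],[0.2,[0,0,0],0],[0.2,[0,0,0],0]]'; python3 - <<'E'
from h import *
import cv2,pickle
plan(500,44,200,-0.21)
P=manip.camera_params('wrist'); a=manip.camera('wrist')
pickle.dump(P,open('w1.pkl','wb'))
cv2.imwrite('pics/w1.png',cv2.resize(a[...,::-1],None,fx=1.5,fy=1.5,interpolation=cv2.INTER_CUBIC))
print(P)
E
```

```text
clock: 1.6
eef_pos: [488.4, 21.4, 199.5]
eef_rot: [3.141, 0.0, -0.211]
wrist_force: [-0.0, 0.1, 0.4]
finger_gap: 73.0
finger_force: 0.0
t 1.6 pos [488.4  21.4 199.5] shift cm [ 0.66 -2.45 -0.06] roll -0.01
{'fovy': 65.70646984690485, 'cx': 256.33495004486156, 'cy': 193.53845785823003, 'origin': array([566.55315085,   4.23514496, 364.55523982]), 'attitude': array([ 2.86076982e+00,  1.89810994e-04, -1.78148105e+00])}
```

View pics/w1.png

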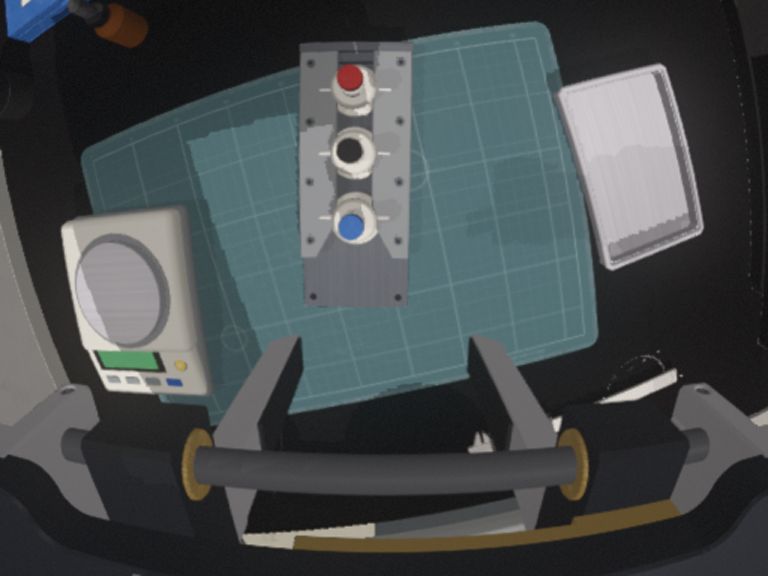

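The wrist view shows the rail upright near (355,175), the tray near (630,165) and the pan near (120,290). I'll zoom in on the rail.

```bash
python3 - <<'E'
import cv2
a=cv2.imread("pics/w1.png")
cv2.imwrite("pics/c3.png",cv2.resize(a[30:320,280:430],None,fx=2,fy=2,interpolation=cv2.INTER_CUBIC))
E
```

```text
(no output)
```

View pics/c3.png

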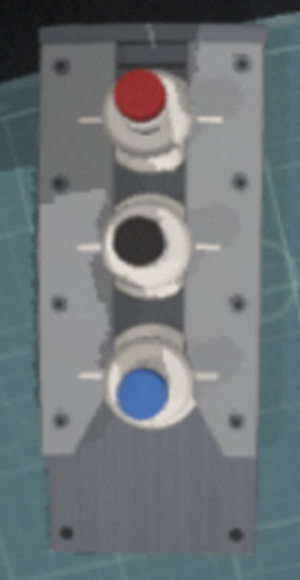

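```bash
python3 - <<'E'
from h import *
import pickle
P=pickle.load(open('w1.pkl','rb'))
q=lambda u,v,z:unproj('wrist',(280+u/2)/1.5-.17,(30+v/2)/1.5-.17,z,P)[:2]
m=[]
for a,b in [((79,119),(222,120)),((78,246),(221,247)),((78,376),(219,376))]:
    m.append((q(*a,20)+q(*b,20))/2)
m=np.array(m); d=m[0]-m[2]; print(m.round(1),np.hypot(*d),np.arctan2(d[1],d[0]))
for n,c in dict(red=(140,95),black=(138,242),blue=(143,394)).items(): print(n,q(*c,66).round(1))
w=lambda u,v,z:unproj('wrist',u/1.5-.17,v/1.5-.17,z,P)[:2].round(1)
print([w(*c,19) for c in [(559,88),(663,66),(703,232),(607,269)]],w(121,291,46))
# screws
L=[q(*c,20) for c in [(62,66),(60,183),(58,303),(60,420)]];Rr=[q(*c,20) for c in [(242,64),(240,182),(238,303),(237,421)]]
c=(np.array(L)+Rr)/2; d=c[0]-c[3]; print(c.round(1),np.arctan2(d[1],d[0]))
E
```

```text
[[629.5  13.9]
 [580.9  24.8]
 [531.8  36.1]] 100.19883633405185 -0.2234918961252178
red [629.9  14.1]
black [581.1  25.3]
blue [530.7  34.9]
[array([ 604.8, -146.4]), array([ 618.2, -255.8]), array([ 462.6, -280. ]), array([ 447.8, -167.6])] [522.9 241.4]
[[651.1   8.8]
 [605.4  19.3]
 [559.7  30.1]
 [514.7  40.1]] -0.22520267379254683
```

```bash
python3 -c "
from h import *
plan(531.3,35.6,100,-0.22)"
```

```text
t 1.65 pos [488.4  21.2 199.6] shift cm [ 3.89 -2.31  9.96] roll 0.1
```

```bash
python3 -m creep '[[0,[0.7,-0.4,1.5],0.02],[0,[1.5,-0.9,4],0.05],[0,[2.5,-1.5,6.5],0.1],[0,[3.4,-2,8.7],0.1],[0,[3.89,-2.31,9.96],0.1],[0,[3.89,-2.31,9.96],0.1],[0,[3.89,-2.31,9.96],0.1],[0,[3.89,-2.31,9.96],0.1]]' 12; python3 - <<'E'
from h import *
import cv2,pickle
plan(531.3,35.6,50,-0.22)
P=manip.camera_params('wrist'); a=manip.camera('wrist')
pickle.dump(P,open('w2.pkl','wb'))
cv2.imwrite('pics/w2.png',cv2.resize(a[20:340,120:400,::-1],None,fx=1.8,fy=1.8,interpolation=cv2.INTER_CUBIC))
E
```

```text
clock: 2.45
eef_pos: [531.9, 36.3, 101.3]
eef_rot: [-3.141, -0.002, -0.219]
wrist_force: [1.1, -0.6, -0.3]
finger_gap: 47.2
finger_force: 0.0
t 2.45 pos [531.9  36.3 101.3] shift cm [-0.05  0.09  5.13] roll 0.01
```

View pics/w2.png

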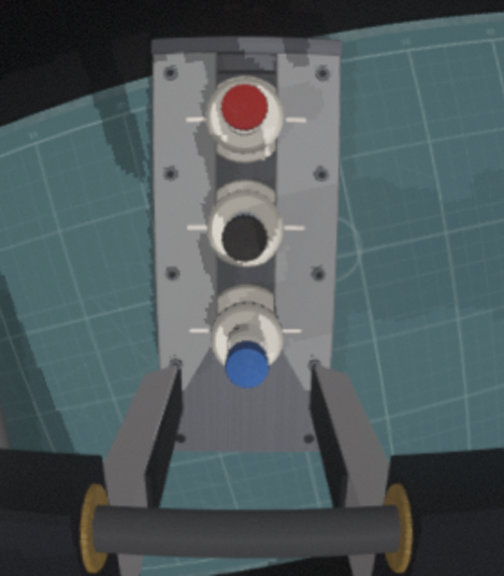

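The blue cap is at (247,368), centred between the fingertips at (165,368) and (325,368).

```bash
python3 - <<'E'
from h import *
import pickle
P=pickle.load(open('w2.pkl','rb'))
q=lambda u,v,z:unproj('wrist',120+u/1.8-.22,20+v/1.8-.22,z,P)[:2]
for a,b in [((188,119),(305,119)),((188,227),(302,228)),((190,330),(301,330))]: print(((q(*a,20)+q(*b,20))/2).round(1))
c=np.array([(q(*a,20)+q(*b,20))/2 for a,b in [((171,73),(323,73)),((171,174),(322,174)),((173,274),(319,274)),((177,363),(314,363))]])
d=c[0]-c[3];print(c.round(1),np.arctan2(d[1],d[0]))
for n,k in dict(red=(244,107),black=(244,238),blue=(247,369)).items(): print(n,q(*k,66).round(1))
plan(531.3,35.4,50,-0.22)
E
```

```text
[630.   13.8]
[581.   25.4]
[532.3  36. ]
[[651.3   8.8]
 [605.3  19.3]
 [559.3  29.8]
 [515.4  39.8]] -0.22441979647686874
red [630.5  14.6]
black [582.3  25.4]
blue [530.4  35.8]
t 2.5 pos [531.9  36.4 101.3] shift cm [-0.05  0.12  5.12] roll 0.01
```

```bash
python3 -m creep '[[0,[-0.1,0.03,1],0],[0,[-0.1,0.03,2.2],0],[0,[-0.1,0.03,3.5],0],[0,[-0.1,0.03,4.5],0],[0,[-0.1,0.03,5],0],[0,[-0.1,0.03,5],0],[0,[-0.1,0.03,5],0]]'; python3 -c "
from h import *
plan(531.3,35.9,50,-0.223)"
```

```text
clock: 3.2
eef_pos: [530.8, 36.6, 50.2]
eef_rot: [-3.142, -0.0, -0.219]
wrist_force: [1.0, 0.7, -0.4]
finger_gap: 47.3
finger_force: 0.0
t 3.2 pos [530.8  36.6  50.2] shift cm [0.07 0.06 0.02] roll 0.04
```

```bash
python3 -m creep '[[-1,[0,0.05,0],0.04],[-1,[0,0.05,0],0.04],[-1,[0,0.05,0],0.04],[-1,[0,0.05,0],0.04],[-1,[0,0.05,0],0.04],[-1,[0,0.05,0],0.04]]' 15
```

```text
clock: 3.8
eef_pos: [530.6, 36.1, 50.1]
eef_rot: [-3.142, -0.0, -0.223]
wrist_force: [-0.1, -0.5, 1.1]
finger_gap: 17.4
finger_force: 15.0
```

```bash
python3 -m creep '[[-1,[0,0,-0.15],0],[-1,[-0.4,0,-0.15],0],[-1,[-1.2,0,-0.15],0],[-1,[-2.2,0,-0.15],0],[-1,[-3.2,0,-0.15],0],[-1,[-4.2,0,-0.15],0],[-1,[-5.2,0,-0.15],0],[-1,[-6,0,-0.15],0],[-1,[-6.3,0,-0.15],0],[-1,[-6.3,0,-0.15],0],[-1,[-6.3,0,-0.15],0]]'; python3 -c "
from h import *
print((R.from_euler('z',.223).apply(manip.read_state()['eef_pos']-np.array([565.4,28.6,0]))).round(1))"
```

```text
clock: 4.9
eef_pos: [469.3, 50.0, 51.6]
eef_rot: [-3.141, -0.0, -0.223]
wrist_force: [0.8, -0.4, -0.6]
finger_gap: 17.9
finger_force: 15.0
[-98.4  -0.4  51.6]
```

```bash
cat >> h.py <<'E'
O=np.array([565.4,28.6]); A=-.223
def rail(x,y=0): return O+R.from_euler('z',A).apply([x,y,0])[:2]
def inrail():
    s=manip.read_state(); return R.from_euler('z',-A).apply(s['eef_pos']-np.r_[O,0]).round(1), s['eef_rot'].round(3)
E
python3 -c "
from h import *
plan(571,-207,110,-0.223)"
```

```text
t 4.9 pos [469.3  50.   51.6] shift cm [15.59 22.82 -5.83] roll 0.01
```

```bash
python3 -m creep '[[-1,[0,0,-1],0],[-1,[0,0,-2.5],0],[-1,[0,0,-4],0],[-1,[0.7,1,-5.3],0],[-1,[2.1,3,-5.85],0],[-1,[4.1,6,-5.85],0],[-1,[6.5,9.5,-5.85],0],[-1,[8.9,13,-5.85],0],[-1,[11.3,16.5,-5.85],0],[-1,[13.4,19.5,-5.85],0],[-1,[14.8,21.6,-5.85],0],[-1,[15.6,22.8,-5.85],0]]';python3 -m creep '[[-1,[0,0,0],0],[-1,[0,0,0],0],[-1,[0,0,0],0]]'; python3 - <<'E'
from h import *
import cv2,pickle
plan(571,-207,50,-0.223)
P=manip.camera_params('wrist'); a=manip.camera('wrist')
pickle.dump(P,open('w3.pkl','wb'))
cv2.imwrite('pics/w3.png',cv2.resize(a[...,::-1],None,fx=1.5,fy=1.5,interpolation=cv2.INTER_CUBIC))
E
```

```text
clock: 6.1
eef_pos: [571.3, -208.8, 110.4]
eef_rot: [3.141, -0.0, -0.224]
wrist_force: [-0.1, 0.3, -0.8]
finger_gap: 17.8
finger_force: 15.0
clock: 6.4
eef_pos: [570.7, -205.6, 110.2]
eef_rot: [-3.141, 0.0, -0.221]
wrist_force: [0.7, -0.1, -0.5]
finger_gap: 17.7
finger_force: 15.0
t 6.4 pos [ 570.7 -205.6  110.2] shift cm [0.06 0.13 6.02] roll 0.02
```

View pics/w3.png

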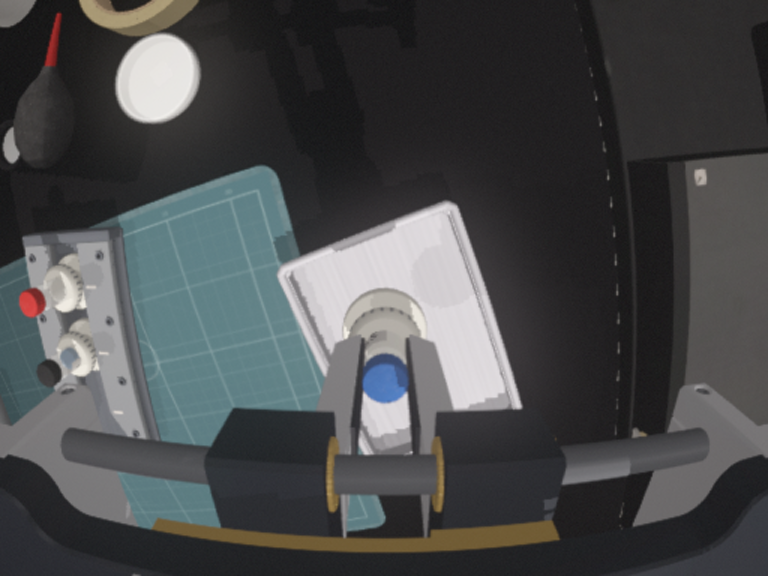

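The blue carrier hangs upright over the tray. The tray's far rim corners are at (280,268) and (455,205).

```bash
python3 - <<'E'
from h import *
import pickle
P=pickle.load(open('w3.pkl','rb'))
for c in [(280,268),(455,204),(521,408)]: print(unproj('wrist',c[0]/1.5-.17,c[1]/1.5-.17,19,P).round(1))
E
python3 -m creep '[[-1,[0.05,0.1,1],0],[-1,[0.05,0.1,2.5],0],[-1,[0.05,0.1,4],0],[-1,[0.05,0.1,5.1],0],[-1,[0.05,0.1,5.7],0],[-1,[0.05,0.1,5.9],0],[-1,[0.05,0.1,6],0],[-1,[0.05,0.1,6],0],[-1,[0.05,0.1,6],0]]'
```

```text
[ 604.2 -149.    19. ]
[ 618.5 -258.3   19. ]
[ 474.  -280.3   19. ]
clock: 7.35
eef_pos: [571.4, -208.0, 50.5]
eef_rot: [3.141, -0.001, -0.223]
wrist_force: [-0.3, -0.4, -1.6]
finger_gap: 17.5
finger_force: 15.0
```

```bash
python3 -m creep '[[-1,[0,0,0.05],0],[-1,[0,0,0.1],0],[-1,[0,0,0.1],0],[-1,[0,0,0.1],0]]'
```

```text
clock: 7.75
eef_pos: [571.3, -207.9, 49.2]
eef_rot: [3.142, -0.0, -0.223]
wrist_force: [0.2, 0.3, 0.2]
finger_gap: 17.6
finger_force: 15.0
```

```bash
python3 -m creep '[[-1,[0,0,0.03],0],[-1,[0,0,0.05],0],[-1,[0,0,0.05],0],[-1,[0,0,0.05],0]]'
```

```text
clock: 8.15
eef_pos: [571.3, -207.9, 49.1]
eef_rot: [3.141, -0.001, -0.222]
wrist_force: [-1.8, 1.3, 6.2]
finger_gap: 17.6
finger_force: 15.0
```

Contact. Release and rise.

```bash
python3 -m creep '[[-0.4,[0,0,-0.03],0],[-0.2,[0,0,-0.05],0],[0,[0,0,-0.05],0],[0,[0,0,-0.5],0],[0,[0,0,-2],0],[0,[0,0,-4],0],[0,[0,0,-6],0],[0,[0,0,-7],0],[0,[0,0,-7],0]]'; python3 -c "
from h import *
print(rail(16)); plan(581.5,25.2,118,-0.223)"
```

```text
clock: 9.05
eef_pos: [571.8, -208.1, 120.6]
eef_rot: [3.141, -0.003, -0.223]
wrist_force: [-0.3, -0.9, 0.1]
finger_gap: 47.1
finger_force: 0.0
[581.00381392  25.06149874]
t 9.05 pos [ 571.8 -208.1  120.6] shift cm [ -4.21 -22.97   0.23] roll 0.01
```

```bash
python3 -m creep '[[0,[-0.3,-1.5,0],0],[0,[-0.8,-4.5,0],0],[0,[-1.5,-8.5,0],0],[0,[-2.3,-12.5,0],0],[0,[-3,-16.5,0],0],[0,[-3.7,-20,0],0],[0,[-4.1,-22.2,0],0],[0,[-4.2,-23,0.2],0],[0,[-4.2,-23,1],0],[0,[-4.2,-23,1],0],[0,[-4.2,-23,1],0],[0,[-4.2,-23,1],0]]'; python3 -c "
from h import *
plan(581.5,25.2,50,-0.223)"
```

```text
clock: 10.25
eef_pos: [581.0, 24.8, 108.5]
eef_rot: [3.142, 0.0, -0.224]
wrist_force: [-0.8, -0.1, 0.0]
finger_gap: 47.0
finger_force: 0.0
t 10.25 pos [581.   24.8 108.5] shift cm [ 0.04 -0.05  5.85] roll -0.01
```

```bash
python3 -m creep '[[0,[0,0,1],0],[0,[0,0,2.5],0],[0,[0,0,4],0],[0,[0,0,5.2],0],[0,[0,0,5.8],0],[0,[0,0,5.8],0],[0,[0,0,5.8],0],[-1,[0,0,5.8],0],[-1,[0,0,5.8],0],[-1,[0,0,5.8],0],[-1,[0,0,5.8],0],[-1,[0,0,5.8],0]]' 15;python3 -c "
from h import *
print(inrail())"
```

```text
clock: 11.45
eef_pos: [581.0, 25.7, 50.7]
eef_rot: [-3.142, -0.0, -0.223]
wrist_force: [0.7, -0.4, 0.1]
finger_gap: 17.4
finger_force: 15.0
(array([15.9,  0.7, 50.7]), array([-3.142, -0.   , -0.223]))
```

```bash
python3 -m creep '[[-1,[0,0.03,-0.15],0],[-1,[-0.4,0.05,-0.15],0],[-1,[-1.4,0.05,-0.15],0],[-1,[-2.6,0.05,-0.15],0],[-1,[-3.8,0.05,-0.15],0],[-1,[-5,0.05,-0.15],0],[-1,[-6.2,0.05,-0.15],0],[-1,[-7.4,0.05,-0.15],0],[-1,[-8.6,0.05,-0.15],0],[-1,[-9.8,0.05,-0.15],0],[-1,[-10.9,0.05,-0.15],0],[-1,[-11.4,0.05,-0.15],0]]';python3 -m creep '[[-1,[0,0,0],0],[-1,[0,0,0],0]]';python3 -c "
from h import *
print(inrail())
plan(497,-218,110,-0.223)"
```

```text
clock: 12.65
eef_pos: [468.5, 50.6, 52.0]
eef_rot: [3.142, 0.0, -0.222]
wrist_force: [0.0, -0.6, -0.8]
finger_gap: 17.1
finger_force: 15.0
clock: 12.85
eef_pos: [469.9, 50.4, 52.1]
eef_rot: [-3.142, -0.0, -0.222]
wrist_force: [1.0, -0.0, -1.1]
finger_gap: 17.5
finger_force: 15.0
(array([-97.9,   0.1,  52.1]), array([-3.142, -0.   , -0.222]))
t 12.85 pos [469.9  50.4  52.1] shift cm [ 8.56 25.58 -5.78] roll 0.01
```

```bash
python3 -m creep '[[-1,[0,0,-1],0],[-1,[0,0,-2.5],0],[-1,[0,0,-4],0],[-1,[0.5,1.5,-5.3],0],[-1,[1.3,4,-5.8],0],[-1,[2.5,7.5,-5.8],0],[-1,[3.8,11.5,-5.8],0],[-1,[5.2,15.5,-5.8],0],[-1,[6.5,19.5,-5.8],0],[-1,[7.7,23,-5.8],0],[-1,[8.4,25,-5.8],0],[-1,[8.55,25.6,-5.8],0]]';python3 -m creep '[[-1,[0,0,0],0],[-1,[0,0,1],0],[-1,[0,0,2.5],0],[-1,[0,0,4],0],[-1,[0,0,5.1],0],[-1,[0,0,5.7],0],[-1,[0,0,5.8],0],[-1,[0,0,5.8],0],[-1,[0,0,5.8],0]]'
```

```text
clock: 14.05
eef_pos: [496.6, -220.3, 110.4]
eef_rot: [3.141, -0.0, -0.225]
wrist_force: [0.6, 0.1, -2.0]
finger_gap: 17.4
finger_force: 15.0
clock: 14.95
eef_pos: [496.8, -218.2, 52.5]
eef_rot: [3.141, -0.001, -0.222]
wrist_force: [0.3, 0.0, -1.0]
finger_gap: 17.7
finger_force: 15.0
```

```bash
python3 -m creep '[[-1,[0,0,0.1],0],[-1,[0,0,0.2],0],[-1,[0,0,0.24],0],[-1,[0,0,0.24],0],[-1,[0,0,0.24],0]]'
```

```text
clock: 15.45
eef_pos: [496.5, -218.2, 49.7]
eef_rot: [3.142, -0.0, -0.223]
wrist_force: [0.8, 0.1, -0.0]
finger_gap: 17.8
finger_force: 15.0
```

```bash
python3 -m creep '[[-1,[0,0,0.03],0],[-1,[0,0,0.06],0],[-1,[0,0,0.06],0],[-1,[0,0,0.06],0]]'
```

```text
clock: 15.85
eef_pos: [496.7, -218.2, 49.6]
eef_rot: [3.141, -0.0, -0.222]
wrist_force: [-2.4, 1.9, 6.0]
finger_gap: 18.0
finger_force: 15.0
```

```bash
python3 -m creep '[[-0.4,[0,0,-0.03],0],[-0.2,[0,0,-0.05],0],[0,[0,0,-0.05],0],[0,[0,0,-0.5],0],[0,[0,0,-2],0],[0,[0,0,-4],0],[0,[0,0,-6],0],[0,[0,0,-7],0],[0,[0,0,-7],0]]'; python3 -c "
from h import *
plan(630,14.2,110,-0.223)"
```

```text
clock: 16.75
eef_pos: [497.0, -218.4, 120.3]
eef_rot: [3.141, -0.002, -0.223]
wrist_force: [-0.7, 0.4, -0.3]
finger_gap: 46.7
finger_force: 0.0
t 16.75 pos [ 497.  -218.4  120.3] shift cm [  7.83 -25.62   1.03] roll 0.01
```

```bash
python3 -m creep '[[0,[0.5,-1.5,0],0],[0,[1.4,-4.5,0],0],[0,[2.6,-8.5,0],0],[0,[3.8,-12.5,0],0],[0,[5,-16.5,0],0],[0,[6.2,-20.5,0],0],[0,[7.2,-23.5,0],0],[0,[7.8,-25.3,0.2],0],[0,[7.8,-25.6,1],0],[0,[7.8,-25.6,1],0],[0,[7.8,-25.6,1],0],[0,[7.8,-25.6,1],0]]'; python3 -c "
from h import *
plan(630,14.2,50,-0.223)"
```

```text
clock: 17.95
eef_pos: [628.9, 13.4, 109.1]
eef_rot: [3.142, 0.0, -0.224]
wrist_force: [-0.7, 0.3, -0.2]
finger_gap: 47.2
finger_force: 0.0
t 17.95 pos [628.9  13.4 109.1] shift cm [ 0.1  -0.1   5.91] roll -0.01
```

```bash
python3 -m creep '[[0,[0.1,0,1],0],[0,[0.1,0,2.5],0],[0,[0.1,0,4],0],[0,[0.1,0,5.2],0],[0,[0.1,0,5.9],0],[0,[0.1,0,5.9],0],[0,[0.1,0,5.9],0],[-1,[0.1,0,5.9],0],[-1,[0.1,0,5.9],0],[-1,[0.1,0,5.9],0],[-1,[0.1,0,5.9],0],[-1,[0.1,0,5.9],0]]' 15;python3 -c "
from h import *
print(inrail())"
```

```text
clock: 19.15
eef_pos: [630.2, 14.1, 50.2]
eef_rot: [-3.141, -0.0, -0.223]
wrist_force: [0.3, 0.8, 0.9]
finger_gap: 17.6
finger_force: 15.0
(array([66.4,  0.2, 50.2]), array([-3.141, -0.   , -0.223]))
```

Slide out 164 mm.

```bash
python3 -m creep '[[-1,[0,0,-0.15],0],[-1,[-0.4,0,-0.15],0],[-1,[-1.2,0,-0.15],0],[-1,[-2.2,0,-0.15],0],[-1,[-3.2,0,-0.15],0],[-1,[-4.2,0,-0.15],0],[-1,[-5.2,0,-0.15],0],[-1,[-6.2,0,-0.15],0],[-1,[-7.2,0,-0.15],0],[-1,[-7.9,0,-0.15],0],[-1,[-8.2,0,-0.15],0],[-1,[-8.2,0,-0.15],0]]';python3 -c "
from h import *
print(inrail())"
python3 -m creep '[[-1,[-0.4,0,0],0],[-1,[-1.2,0,0],0],[-1,[-2.2,0,0],0],[-1,[-3.2,0,0],0],[-1,[-4.2,0,0],0],[-1,[-5.2,0,0],0],[-1,[-6.2,0,0],0],[-1,[-7.2,0,0],0],[-1,[-7.9,0,0],0],[-1,[-8.2,0,0],0],[-1,[-8.2,0,0],0],[-1,[-8.2,0,0],0]]';python3 -c "
from h import *
print(inrail())
plan(470,100,125,-0.223)"
```

```text
clock: 20.35
eef_pos: [550.0, 32.3, 51.7]
eef_rot: [-3.142, -0.0, -0.222]
wrist_force: [0.6, -0.1, -0.8]
finger_gap: 17.6
finger_force: 15.0
(array([-15.9,   0.2,  51.7]), array([-3.142, -0.   , -0.222]))
clock: 21.55
eef_pos: [470.4, 50.2, 51.6]
eef_rot: [-3.142, -0.0, -0.223]
wrist_force: [-0.1, 0.8, -0.8]
finger_gap: 17.8
finger_force: 15.0
(array([-97.4,   0.1,  51.6]), array([-3.142, -0.   , -0.223]))
t 21.55 pos [470.4  50.2  51.6] shift cm [-1.14 -4.84 -7.34] roll 0.0
```

```bash
python3 -c "
from h import *
plan(510,240,150,-0.223); print(unproj('top',187,137,60))"
```

```text
t 21.55 pos [470.4  50.2  51.6] shift cm [ -0.33 -19.38  -9.84] roll 0.0
[743.3266725  193.94363399  60.        ]
```

```bash
python3 -m creep '[[-1,[0,0,-1],0],[-1,[0,0,-3],0],[-1,[0,0,-5.5],0],[-1,[0,-0.5,-8],0],[-1,[0,-2,-9.6],0],[-1,[0,-5,-9.8],0],[-1,[0,-9,-9.8],0],[-1,[-0.2,-13,-9.8],0],[-1,[-0.3,-16.5,-9.8],0],[-1,[-0.3,-18.6,-9.8],0],[-1,[-0.3,-19.4,-9.8],0],[-1,[-0.3,-19.4,-9.8],0]]';python3 -m creep '[[-1,[0,0,0],0],[-1,[0,0,0],0],[-1,[0,0,0],0]]'; python3 - <<'E'
from h import *
import cv2,pickle
plan(521,245,150,-0.223)
P=manip.camera_params('wrist'); a=manip.camera('wrist')
pickle.dump(P,open('w4.pkl','wb'))
cv2.imwrite('pics/w4.png',cv2.resize(a[130:,80:430,::-1],None,fx=2.2,fy=2.2,interpolation=cv2.INTER_CUBIC))
E
```

```text
clock: 22.75
eef_pos: [510.1, 240.4, 149.7]
eef_rot: [3.142, 0.0, -0.222]
wrist_force: [0.7, -0.2, -1.5]
finger_gap: 17.6
finger_force: 15.0
clock: 23.05
eef_pos: [510.1, 239.3, 149.8]
eef_rot: [-3.142, -0.0, -0.224]
wrist_force: [0.5, 0.5, -1.6]
finger_gap: 17.5
finger_force: 15.0
t 23.05 pos [510.1 239.3 149.8] shift cm [ 0.94 -0.79 -0.02] roll -0.01
```

View pics/w4.png

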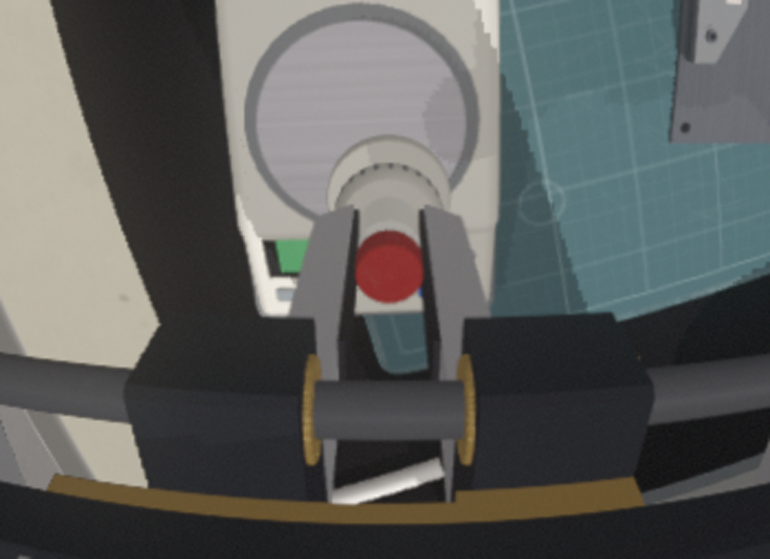

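The pan's dark ring spans x 245–479 with its top at y≈3; the red carrier is held upright in front of it. I'll fit a circle.

```bash
python3 - <<'E'
from h import *
import pickle
from scipy.optimize import least_squares
P=pickle.load(open('w4.pkl','rb'))
q=lambda u,v,z:unproj('wrist',80+u/2.2-.27,130+v/2.2-.27,z,P)[:2]
X=np.array([q(*c,46) for c in [(245,118),(479,115),(360,3),(283,37),(440,36),(264,180),(300,219),(470,165)]])
r=least_squares(lambda p:np.hypot(*(X-p[:2]).T)-p[2],[521,245,45]);print(r.x.round(1),r.fun.round(1))
plan(*r.x[:2],150,-.223)
E
```

```text
[521.6 248.2  50.6] [-0.3 -0.2  1.2 -0.7 -0.2 -0.6  1.1 -0.3]
t 23.1 pos [510.1 239.5 149.7] shift cm [ 0.93 -1.11 -0.03] roll -0.01
```

```bash
python3 -m creep '[[-1,[0.4,-0.5,0],0],[-1,[0.93,-1.1,0.5],0],[-1,[0.93,-1.1,1.5],0],[-1,[0.93,-1.1,3],0],[-1,[0.93,-1.1,4.2],0],[-1,[0.93,-1.1,5],0],[-1,[0.93,-1.1,5.4],0],[-1,[0.93,-1.1,5.5],0],[-1,[0.93,-1.1,5.5],0],[-1,[0.93,-1.1,5.5],0]]'
```

```text
clock: 24.1
eef_pos: [521.8, 248.9, 95.0]
eef_rot: [-3.141, -0.001, -0.223]
wrist_force: [-1.3, -0.8, -1.1]
finger_gap: 17.4
finger_force: 15.0
```

```bash
python3 -m creep '[[-1,[0,0,0.1],0],[-1,[0,0,0.18],0],[-1,[0,0,0.22],0],[-1,[0,0,0.22],0],[-1,[0,0,0.22],0]]'
```

```text
clock: 24.6
eef_pos: [521.5, 248.8, 92.3]
eef_rot: [-3.142, 0.0, -0.223]
wrist_force: [-0.4, -1.3, 0.3]
finger_gap: 17.7
finger_force: 15.0
```

```bash
python3 -m creep '[[-1,[0,0,0.03],0],[-1,[0,0,0.06],0],[-1,[0,0,0.06],0],[-1,[0,0,0.06],0]]'
```

```text
clock: 25.0
eef_pos: [521.6, 248.9, 92.1]
eef_rot: [-3.141, -0.0, -0.223]
wrist_force: [-1.6, -0.6, 5.0]
finger_gap: 17.9
finger_force: 15.0
```

Contact at 5 N. Release and rise, then back to black in the tray (496.7, -218.2).

```bash
python3 -m creep '[[-0.4,[0,0,-0.03],0],[-0.2,[0,0,-0.05],0],[0,[0,0,-0.05],0],[0,[0,0,-0.5],0],[0,[0,0,-2],0],[0,[0,0,-4],0],[0,[0,0,-5.5],0],[0,[0,0,-6],0],[0,[0,0,-6],0],[0,[0,0,-6],0]]'; python3 - <<'E'
from h import *
import cv2
plan(496.7,-218.2,120,-0.223)
a=manip.camera('top')[...,::-1]
cv2.imwrite('pics/t2.png',cv2.resize(a[150:310,100:400],None,fx=2.6,fy=2.6,interpolation=cv2.INTER_CUBIC))
E
```

```text
clock: 26.0
eef_pos: [521.3, 248.7, 151.3]
eef_rot: [3.141, 0.0, -0.223]
wrist_force: [0.2, 0.8, 0.1]
finger_gap: 47.1
finger_force: 0.0
t 26.0 pos [521.3 248.7 151.3] shift cm [ 7.91 46.09  3.14] roll 0.0
```

View pics/t2.png

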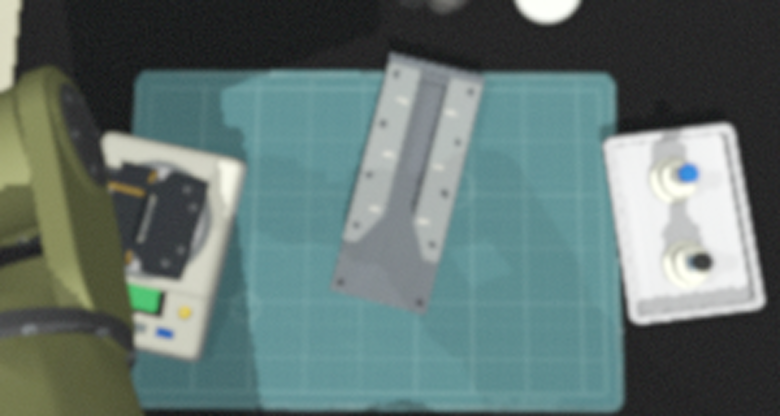

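The rail is empty, and blue (687,173) and black (700,262) stand in the tray. Fetching black.

```bash
python3 -m creep '[[0,[0.3,1.5,0],0],[0,[0.8,4.5,0],0],[0,[1.5,9,0],0],[0,[2.3,13.5,0],0],[0,[3.1,18,0.5],0],[0,[3.9,22.5,1],0],[0,[4.7,27,1.5],0],[0,[5.4,31.5,2],0],[0,[6.2,36,2.5],0],[0,[7,40.5,3],0],[0,[7.6,44,3],0],[0,[7.9,46.1,3.1],0]]';python3 -m creep '[[0,[0,0,0],0],[0,[0,0,0],0],[0,[0,0,0],0]]';python3 -c "
from h import *
plan(496.7,-218.2,49.7,-0.223)"
```

```text
clock: 27.25
eef_pos: [495.5, -221.3, 120.2]
eef_rot: [3.142, 0.001, -0.225]
wrist_force: [0.4, -0.5, -0.1]
finger_gap: 46.8
finger_force: 0.0
clock: 27.55
eef_pos: [496.6, -217.4, 120.6]
eef_rot: [-3.141, 0.0, -0.222]
wrist_force: [0.6, 0.3, 0.7]
finger_gap: 46.9
finger_force: 0.0
t 27.55 pos [ 496.6 -217.4  120.6] shift cm [0.03 0.08 7.09] roll 0.01
```

```bash
python3 -m creep '[[0,[0.03,0.05,1.5],0],[0,[0.03,0.05,3],0],[0,[0.03,0.05,4.8],0],[0,[0.03,0.05,6.2],0],[0,[0.03,0.05,7],0],[0,[0.03,0.05,7.05],0],[0,[0.03,0.05,7.05],0],[-1,[0.03,0.05,7.05],0],[-1,[0.03,0.05,7.05],0],[-1,[0.03,0.05,7.05],0],[-1,[0.03,0.05,7.05],0],[-1,[0.03,0.05,7.05],0]]' 15;python3 -c "
from h import *
print(rail(-98)); plan(*rail(-98),112,-0.223)"
```

```text
clock: 28.75
eef_pos: [497.1, -218.8, 50.3]
eef_rot: [3.142, -0.0, -0.223]
wrist_force: [-0.5, -0.2, 0.5]
finger_gap: 17.7
finger_force: 15.0
[469.82663975  50.27332024]
t 28.75 pos [ 497.1 -218.8   50.3] shift cm [ -8.59 -25.64  -6.17] roll 0.0
```

```bash
python3 -m creep '[[-1,[0,0,-1],0],[-1,[0,0,-2.5],0],[-1,[0,0,-4.3],0],[-1,[-0.5,-1.5,-5.6],0],[-1,[-1.4,-4,-6.2],0],[-1,[-2.6,-8,-6.2],0],[-1,[-4,-12,-6.2],0],[-1,[-5.4,-16,-6.2],0],[-1,[-6.7,-20,-6.2],0],[-1,[-7.8,-23.3,-6.2],0],[-1,[-8.5,-25.3,-6.2],0],[-1,[-8.6,-25.6,-6.2],0]]';python3 -m creep '[[-1,[0,0,0],0],[-1,[0,0,0],0],[-1,[0,0,0],0],[-1,[0,0,0],0]]';python3 -c "
from h import *
print(inrail()); plan(*rail(-98),52.8,-0.223)"
```

```text
clock: 29.95
eef_pos: [469.4, 51.7, 112.9]
eef_rot: [-3.141, -0.001, -0.22]
wrist_force: [-0.1, -0.2, -0.7]
finger_gap: 17.9
finger_force: 15.0
clock: 30.35
eef_pos: [469.8, 49.1, 112.2]
eef_rot: [3.142, 0.0, -0.224]
wrist_force: [-0.3, 0.1, -0.4]
finger_gap: 17.5
finger_force: 15.0
(array([-97.8,  -1.1, 112.2]), array([ 3.142,  0.   , -0.224]))
t 30.35 pos [469.8  49.1 112.2] shift cm [-0.02 -0.11  5.94] roll -0.01
```

```bash
python3 -m creep '[[-1,[0,-0.1,1],0],[-1,[0,-0.1,2.5],0],[-1,[0,-0.1,4],0],[-1,[0,-0.1,5.2],0],[-1,[0,-0.1,5.8],0],[-1,[0,-0.1,5.9],0],[-1,[0,-0.1,5.9],0],[-1,[0,-0.1,5.9],0],[-1,[0,-0.1,5.9],0]]';python3 -c "
from h import *
print(inrail())"
```

```text
clock: 31.25
eef_pos: [470.1, 50.9, 53.7]
eef_rot: [-3.141, -0.001, -0.222]
wrist_force: [0.1, -0.4, 0.0]
finger_gap: 17.8
finger_force: 15.0
(array([-97.8,   0.7,  53.7]), array([-3.141e+00, -1.000e-03, -2.220e-01]))
```

```bash
python3 -m creep '[[-1,[0,0.05,0.08],0],[-1,[0.3,0.05,0.08],0],[-1,[1,0.05,0.08],0],[-1,[1.8,0.05,0.08],0],[-1,[2.6,0.05,0.08],0],[-1,[3.4,0.05,0.08],0],[-1,[4.2,0.05,0.08],0],[-1,[5,0.05,0.08],0],[-1,[5.6,0.05,0.08],0],[-1,[6,0.05,0.08],0],[-1,[6,0.05,0.08],0]]';python3 -c "
from h import *
print(inrail())"
```

```text
clock: 32.35
eef_pos: [528.6, 37.0, 52.3]
eef_rot: [-3.142, -0.0, -0.223]
wrist_force: [-0.8, 0.8, -0.6]
finger_gap: 17.6
finger_force: 15.0
(array([-37.7,   0.1,  52.3]), array([-3.142, -0.   , -0.223]))
```

```bash
python3 -m creep '[[-1,[0.4,0,0],0],[-1,[1.2,0,0],0],[-1,[2.2,0,0],0],[-1,[3.2,0,0],0],[-1,[4.2,0,0],0],[-1,[4.9,0,0],0],[-1,[5.3,0,0],0],[-1,[5.4,0,0],0],[-1,[5.4,0,0],0],[-1,[5.4,0,0],0]]';python3 -c "
from h import *
print(inrail())"
```

```text
clock: 33.35
eef_pos: [580.7, 25.3, 52.4]
eef_rot: [3.142, 0.0, -0.222]
wrist_force: [0.1, -0.2, 0.1]
finger_gap: 17.6
finger_force: 15.0
(array([15.7,  0.2, 52.4]), array([ 3.142,  0.   , -0.222]))
```

```bash
python3 -m creep '[[-1,[0.04,0,0.05],0],[-1,[0.04,0,0.1],0],[-1,[0.04,0,0.1],0],[-1,[0.04,0,0.1],0]]'
```

```text
clock: 33.75
eef_pos: [581.3, 25.1, 51.4]
eef_rot: [3.142, 0.0, -0.223]
wrist_force: [-0.4, 0.7, -0.6]
finger_gap: 17.4
finger_force: 15.0
```

```bash
python3 -m creep '[[-1,[0,0,0.02],0],[-1,[0,0,0.04],0],[-1,[0,0,0.04],0],[-1,[0,0,0.04],0]]'
```

```text
clock: 34.15
eef_pos: [581.4, 25.1, 51.3]
eef_rot: [-3.141, -0.0, -0.223]
wrist_force: [-2.4, 0.6, 5.0]
finger_gap: 17.7
finger_force: 15.0
```

Contact. Release and fetch blue at (571.3, -207.9).

```bash
python3 -m creep '[[-0.4,[0,0,-0.03],0],[-0.2,[0,0,-0.05],0],[0,[0,0,-0.05],0],[0,[0,0,-0.5],0],[0,[0,0,-2],0],[0,[0,0,-4],0],[0,[0,0,-6],0],[0,[0,0,-7],0],[0,[0,0,-7],0],[0,[0,0,-7],0]]'; python3 -c "
from h import *
plan(571.3,-207.9,118,-0.223)"
```

```text
clock: 35.15
eef_pos: [581.1, 25.1, 120.7]
eef_rot: [3.141, 0.0, -0.223]
wrist_force: [0.5, -0.4, -0.3]
finger_gap: 46.8
finger_force: 0.0
t 35.15 pos [581.1  25.1 120.7] shift cm [ 4.19 22.94  0.27] roll 0.01
```

```bash
python3 -m creep '[[0,[0.3,1.5,0],0],[0,[0.8,4.5,0],0],[0,[1.5,8.5,0],0],[0,[2.3,12.5,0],0],[0,[3,16.5,0],0],[0,[3.7,20,0],0],[0,[4.1,22.2,0],0],[0,[4.2,22.9,0.2],0],[0,[4.2,22.9,0.3],0],[0,[4.2,22.9,0.3],0],[0,[4.2,22.9,0.3],0],[0,[4.2,22.9,0.3],0]]'; python3 -c "
from h import *
plan(571.3,-207.9,49.7,-0.223)"
```

```text
clock: 36.35
eef_pos: [571.9, -206.6, 118.1]
eef_rot: [-3.142, -0.0, -0.221]
wrist_force: [0.1, 0.7, 1.0]
finger_gap: 47.1
finger_force: 0.0
t 36.35 pos [ 571.9 -206.6  118.1] shift cm [-0.03  0.14  6.84] roll 0.02
```

```bash
python3 -m creep '[[0,[-0.03,0.07,1.5],0],[0,[-0.03,0.07,3],0],[0,[-0.03,0.07,4.8],0],[0,[-0.03,0.07,6.1],0],[0,[-0.03,0.07,6.8],0],[0,[-0.03,0.07,6.8],0],[0,[-0.03,0.07,6.8],0],[-1,[-0.03,0.07,6.8],0],[-1,[-0.03,0.07,6.8],0],[-1,[-0.03,0.07,6.8],0],[-1,[-0.03,0.07,6.8],0],[-1,[-0.03,0.07,6.8],0]]' 15;python3 -c "
from h import *
plan(*rail(-98),112,-0.223)"
```

```text
clock: 37.55
eef_pos: [571.4, -208.1, 50.2]
eef_rot: [3.142, -0.0, -0.223]
wrist_force: [-0.7, -0.0, 1.3]
finger_gap: 17.4
finger_force: 15.0
t 37.55 pos [ 571.4 -208.1   50.2] shift cm [-15.61 -22.96  -6.19] roll 0.0
```

```bash
python3 -m creep '[[-1,[0,0,-1],0],[-1,[0,0,-2.5],0],[-1,[0,0,-4.3],0],[-1,[-1,-1.5,-5.6],0],[-1,[-2.7,-4,-6.2],0],[-1,[-5.1,-7.5,-6.2],0],[-1,[-7.5,-11,-6.2],0],[-1,[-9.9,-14.5,-6.2],0],[-1,[-12.3,-18,-6.2],0],[-1,[-14.3,-21,-6.2],0],[-1,[-15.4,-22.6,-6.2],0],[-1,[-15.6,-22.95,-6.2],0]]';python3 -m creep '[[-1,[0,0,0],0],[-1,[0,0,0],0],[-1,[0,0,0],0],[-1,[0,0,0],0]]';python3 -c "
from h import *
print(inrail()); plan(*rail(-98),52.8,-0.223)"
```

```text
clock: 38.75
eef_pos: [469.5, 51.7, 113.4]
eef_rot: [-3.141, -0.001, -0.22]
wrist_force: [1.0, -0.2, -1.3]
finger_gap: 17.8
finger_force: 15.0
clock: 39.15
eef_pos: [470.0, 49.5, 112.0]
eef_rot: [3.142, 0.0, -0.224]
wrist_force: [-0.9, -0.3, -0.6]
finger_gap: 17.4
finger_force: 15.0
(array([-97.6,  -0.7, 112. ]), array([ 3.142,  0.   , -0.224]))
t 39.15 pos [470.   49.5 112. ] shift cm [-0.04 -0.07  5.92] roll -0.01
```

```bash
python3 -m creep '[[-1,[0,-0.04,1],0],[-1,[0,-0.04,2.5],0],[-1,[0,-0.04,4],0],[-1,[0,-0.04,5.2],0],[-1,[0,-0.04,5.8],0],[-1,[0,-0.04,5.9],0],[-1,[0,-0.04,5.9],0],[-1,[0,-0.04,5.9],0],[-1,[0,-0.04,5.9],0]]';python3 -c "
from h import *
print(inrail())"
```

```text
clock: 40.05
eef_pos: [470.2, 50.6, 53.5]
eef_rot: [-3.141, -0.001, -0.223]
wrist_force: [0.5, 0.7, -1.0]
finger_gap: 17.7
finger_force: 15.0
(array([-97.7,   0.4,  53.5]), array([-3.141e+00, -1.000e-03, -2.230e-01]))
```

```bash
python3 -m creep '[[-1,[0,0.04,0.07],0],[-1,[0.3,0.04,0.07],0],[-1,[1,0.04,0.07],0],[-1,[1.8,0.04,0.07],0],[-1,[2.6,0.04,0.07],0],[-1,[3.4,0.04,0.07],0],[-1,[4.2,0.04,0.07],0],[-1,[5,0.04,0.07],0],[-1,[5.8,0.04,0.07],0],[-1,[6.3,0.04,0.07],0],[-1,[6.3,0.04,0.07],0],[-1,[6.3,0.04,0.07],0]]';python3 -c "
from h import *
print(inrail())"
```

```text
clock: 41.25
eef_pos: [531.1, 36.3, 52.2]
eef_rot: [3.142, 0.0, -0.223]
wrist_force: [0.6, 0.8, -0.6]
finger_gap: 17.6
finger_force: 15.0
(array([-35.2,  -0.1,  52.2]), array([ 3.142,  0.   , -0.223]))
```

```bash
python3 -m creep '[[-1,[0.05,0,0.04],0],[-1,[0.05,0,0.08],0],[-1,[0.05,0,0.08],0],[-1,[0.05,0,0.08],0]]'
```

```text
clock: 41.65
eef_pos: [531.7, 36.2, 51.6]
eef_rot: [-3.142, -0.0, -0.223]
wrist_force: [0.0, -0.2, -2.0]
finger_gap: 17.3
finger_force: 15.0
```

```bash
python3 -m creep '[[-1,[0,0,0.02],0],[-1,[0,0,0.04],0],[-1,[0,0,0.04],0],[-1,[0,0,0.04],0]]'
```

```text
clock: 42.05
eef_pos: [531.8, 36.2, 51.2]
eef_rot: [-3.142, -0.0, -0.223]
wrist_force: [-0.2, -0.2, 0.2]
finger_gap: 17.6
finger_force: 15.0
```

```bash
python3 -m creep '[[-1,[0,0,0.03],0],[-1,[0,0,0.05],0],[-1,[0,0,0.05],0],[-1,[0,0,0.05],0]]'
```

```text
clock: 42.45
eef_pos: [531.9, 36.2, 51.1]
eef_rot: [-3.141, -0.0, -0.222]
wrist_force: [-2.4, 1.2, 6.4]
finger_gap: 17.7
finger_force: 15.0
```

Contact. Release, rise and back off for a view like w1.

```bash
python3 -m creep '[[-0.4,[0,0,-0.03],0],[-0.2,[0,0,-0.05],0],[0,[0,0,-0.05],0],[0,[0,0,-0.5],0],[0,[0,0,-2],0],[0,[0,0,-4],0],[0,[0,0,-5],0],[0,[0,0,-5],0],[0,[0,0,-5],0],[0,[0,0,-5],0]]'; python3 - <<'E'
from h import *
import cv2,pickle
P=manip.camera_params('wrist'); a=manip.camera('wrist')
pickle.dump(P,open('w5.pkl','wb'))
cv2.imwrite('pics/w5.png',cv2.resize(a[20:340,120:400,::-1],None,fx=1.8,fy=1.8,interpolation=cv2.INTER_CUBIC))
E
```

```text
clock: 43.45
eef_pos: [531.3, 36.1, 99.7]
eef_rot: [3.141, 0.001, -0.223]
wrist_force: [0.5, 0.8, -0.6]
finger_gap: 47.0
finger_force: 0.0
```

View pics/w5.png

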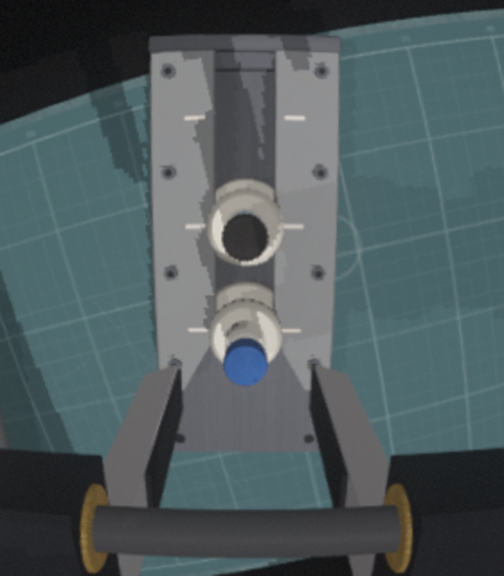

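Black (244,237) is at its mark. Blue (245,363) is slightly further forward in the rail than at the start (247,369), so I'll quantify that.

```bash
python3 - <<'E'
from h import *
import pickle
for f,k,b in [('w2',(247,369),(244,238)),('w5',(245,363),(244,237))]:
    P=pickle.load(open(f+'.pkl','rb'))
    for c in (k,b):
        x=unproj('wrist',120+c[0]/1.8-.22,20+c[1]/1.8-.22,66,P); print(f,R.from_euler('z',-A).apply(x-np.r_[O,0]).round(1))
plan(520,160,150,-.223)
E
```

```text
w2 [-35.7  -0.7  66. ]
w2 [17.2  0.6 66. ]
w5 [-33.1  -0.3  66. ]
w5 [17.2  0.1 66. ]
t 43.5 pos [531.3  36.1  99.8] shift cm [ -3.85 -11.83  -5.02] roll 0.0
```

```bash
python3 -m creep '[[0,[0,0,-2],0],[0,[-0.5,0,-5],0],[0,[-2,0,-8],0],[0,[-4,0,-10],0],[0,[-5,0,-10],0],[0,[-5,0,-10],0],[0,[-5,0,-10],0]]'; python3 - <<'E'
from h import *
import cv2,numpy as np
a=cv2.resize(manip.camera('top')[160:290,100:400,::-1],None,fx=2.6,fy=2.6)
P=manip.camera_params('scene');b=cv2.resize(manip.camera('scene')[90:230,130:330,::-1],None,fx=1.8,fy=1.8)
c=np.zeros((a.shape[0]+b.shape[0],a.shape[1],3),np.uint8);c[:a.shape[0]]=a;c[a.shape[0]:,:b.shape[1]]=b
cv2.imwrite('pics/fin.png',c)
E
```

```text
clock: 44.2
eef_pos: [482.9, 47.1, 199.4]
eef_rot: [3.141, 0.002, -0.223]
wrist_force: [-0.5, -1.1, 0.3]
finger_gap: 47.0
finger_force: 0.0
```

View pics/fin.png

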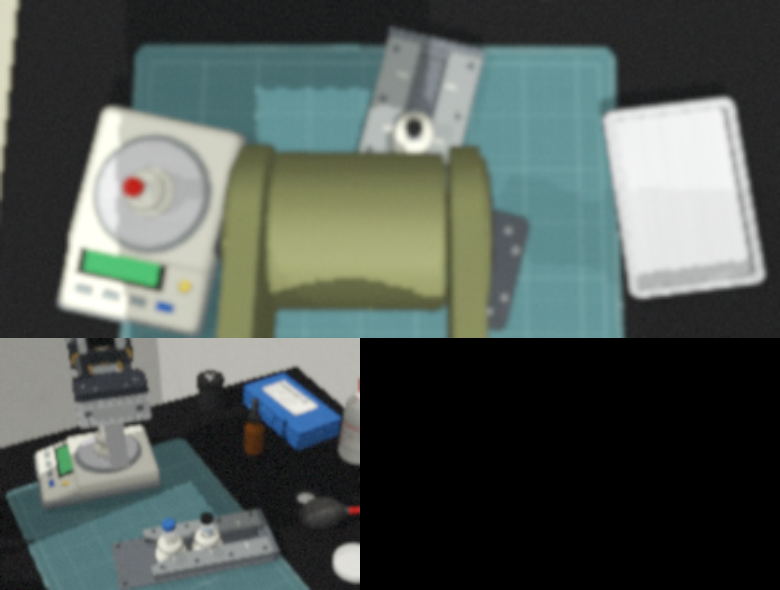

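The red carrier stands on the middle of the pan (150,190), and blue and black stand in the rail. The tray is empty, the rear bay is free, and the robot touches nothing.

```bash
python3 -c "
from cell import manip
print(manip.sign_off())"
```

```text
the job is handed in; nothing more can be done
None
```

I handed the job in at about 44 s: the red carrier is on the middle of the balance pan, black and blue are back in their own bays (blue within about 2 mm along the rail by the camera), the red bay is empty, and the bottle, dish and loupe were left alone.

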